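# Clear the sprung case and put the valve away

## Robot

A 7-joint arm with a two-finger parallel gripper is mounted at the origin on the work surface. World frame = base frame: x ahead of the robot, y to its left, z up, the work surface at z = 0. Lengths are in m, angles in rad, forces in N, time in s.
With the tool pointing down it reaches from about 0.425 to 1.025 m from the base axis. Payload 9.4 kg.
Tool frame: the origin (TCP) lies between the finger pads; the fingertips stand 19 mm ahead of it and the grasp point (between the pads) is the TCP (robot.nose_length is the distance from the TCP to the fingertips, in m); x points along the fingers, z is the direction in which the jaws open and shut, and the axes are right-handed (so a half turn about x gives the same grasp; the last joint's range is limited). The gripper opens to 85 mm and grips with 20 to 120 N. Pads are 22 mm wide; open, the fingers measure 114 mm over their backs; the gripper's body (76 mm by 85 mm) begins 54 mm behind the grasp point. The pads swing forward as they close: fully open they stand 13 mm farther back than shut.
Start: joints at [1.112, 0.599, -0.003, 1.599, 0.002, 0.943, -0.08], TCP at [0.27, -0.673, 0.25] pointing down, gripper open.
Joint ranges: [-2.57, 2.57], [-0.35, 1.97], [-1.29, 1.29], [0.11, 2.56], [-1.05, 4.19], [0.11, 1.86], [-2.63, 2.63]. Speed limits (rad/s): [2.22, 2.22, 3.01, 3.01, 3.14, 3.14, 3.14].

## Interface

Orientations are given as a unit quaternion [x, y, z, w].
In Python, from bench import robot gives the robot as it stands.
- The arm moves only by the tool jog_arm, never from a script. Its argument "deltas" is a list of rows, each a list of 4 numbers: the shift along the tool's x, y, z in units of 0.4 m (1.0 is 0.4 m), then the turn about the tool's x in units of 120 degrees (1.0 is 120 degrees). A call has 1 to 8 rows; each row is the pose to reach, as a shift and turn from the pose commanded when the call began, along the tool's axes at that moment; what a row does not reach only later rows make up. A row lasts 1/8 s, in which the tool goes at most 62.5 mm and 10.7 degrees, less where a joint would pass 70% of its speed; a pose out of reach is approached as far as the arm can. A call with a number of a shift or a turn outside -1 to 1 is refused whole. A call with a gripper value outside its range is refused whole. "claw" is the opening, from -1 (shut) to 1 (fully open), set as the call begins (left out, the last holds). The fingers move at their own pace and stop on an object; the grip force is fixed at half the most. Time passes only in rows, so rows that repeat a pose let the fingers close. It gives the time, the measured TCP pose, the force and the opening at its end, in the units of the state.
- robot.get_obs(): the state, without advancing time (a new reading comes with each control period).
- robot.grab_frame(name): name is "scene" or "top" or "wrist"; returns a dict with "pixels" (400x640x3 uint8, red, green, blue), "fx", "fy", "cx", "cy" (pixels), "view" (4x4, takes a point from world to camera coordinates). Camera axes: x right, y down, z forward; pixel columns grow to the right and rows downward; lengths in m; the calibration is good to about 2 mm. A picture is of the moment at which its call begins. There is no depth.
- robot.close_job(): hands the job in, once; it reports no verdict.
The state is a dict: "clock": time; "joint_positions": joint angles; "joint_velocities": joint speeds; "effort": joint torques, N m; "tool_pos": TCP position; "eef_rot": TCP orientation; "force": force on the tool from outside, world axes, zero at the start; "wrist_torque": the same for the moment, N m; "grip_width": finger opening in m.
Only numpy, scipy, OpenCV 4.12 (cv2) and the standard library are available. Lean on these libraries where they do the work, as an engineer would, in place of code of your own. Each camera call takes 0.05 s, during which the arm holds its last target.

## Task

The brass valve body is lying on the lid of the sample case, between its two rails. Take it off and set it down on the counter, then press the button so that the lid pops up, and swing the lid right back until it rests open by itself. Then pick the valve body up again and lay it flat lengthwise on the floor of the case's long front compartment; set it down without dropping it, let go, and leave the carton, the can and the jar where they stand.

Things in the scene. Friction and masses are not known exactly. Their poses are not given: they have to be found in the camera images.
- valve_mid (a point): Centre of the loose brass valve body, a flat-sided block 34 (its x) x 64 (its y) x 40 mm (z), 0.3 to 0.5 kg; this point is 20 mm above its underside. From above it can be gripped across its 34 mm width or its 64 mm length. On the lid it lies between two rails 38 mm high and 78 mm apart, about 7 mm from its ends, so there only its long sides can be reached.
- case: Grey case fixed to the counter, 150 (x) x 200 (y) x 70 mm without lid. Origin: centre of its underside. x points from the button side (front) to the hinge side. Lid closed: its top is 78 mm and its rails (110 mm along x, inner faces at y = +-39 mm) 116 mm above the counter. In front: a 60 mm wide, 30 mm high button block out to x = -153 mm, and a steel catch 80 mm high at x = -79 to -103 mm.
- slot (a point): Centre of the front compartment's floor, axes as the case's: an open trough 46 mm wide (x) and 188 mm long (y); floor 12 mm, rim 70 mm above the counter. Fingers fit beyond the valve body's ends but not beside its long sides. Behind it, past a 6 mm wall, a second compartment holds fixed fittings lower than the rim.
- lid_hinge (a point): Point on the lid's hinge axis at the middle of the case's width, 72 mm above the counter; the axis runs along the case's y.
- lid_edge (a point): Middle of the lid's free front edge, lower face, 149 mm from the hinge; z = lid normal, upright when shut. Plate 148 x 200 x 8 mm, 0.25 kg, held by the catch. Released and empty, a spring lifts it to 0.65 rad in about 0.5 s, where it rests. It is pushed on from below or in front of the edge with 1 to 3 N; past upright it falls on to its stop at 1.9 rad and stays. The spring cannot lift the valve body.
- button_top (a point): Centre of the top of the round push button, 26 mm across, in front of the case (at case x = -130 mm), 54 mm above the counter; pressed downwards, z up.
- button (a joint): Travel of the button in m: 0 out, 0.008 fully in (about 6 N). It springs back. The catch frees the lid at about half of the travel or a little more; press it all the way.
- carton: Bystander: closed carton 120 x 80 x 60 mm, origin under its centre. Leave it alone. Carton and can stand to the left and right of the case, either way round.
- can: Bystander: upright can 52 mm across, 120 mm high, origin under its centre. Leave it alone.
- jar: Bystander: upright jar 60 mm across, 70 mm high, to the left of the case's front, origin under its centre. Leave it alone. The counter to the case's right (case y from -0.10 to -0.25 m, x from -0.08 to 0) is always free.
Mind the look-alikes: they are no part of the job. Of the things like the part that bears valve_mid, leave any that is red; of the rest the smaller one is meant.

How it is judged:
On the way, in this order (a step that is already met when the one before it is completed fails the run):
1. the valve body is set down on the counter and let go, the lid still shut (height (world z) of valve_mid below 0.027 m and contact force between the fingers and valve below 0.1 N and linear speed of valve below 0.03 m/s and angle between lid_edge's own z axis and vertical below 0.1 rad), for 0.2 s.
2. the lid has popped up (angle between lid_edge's own z axis and vertical above 0.35 rad), for 0.1 s.
3. the lid rests open by itself, past upright (angle between lid_edge's own z axis and vertical above 1.75 rad and contact force between each of the arm, the fingers and lid below 0.1 N), for 0.2 s.
At the end, for the whole second after the job is handed in: The valve body lies flat (within 0.1 rad) and lengthwise on the floor of the front compartment (its centre 15 to 25 mm above that floor, within 12 mm across and 65 mm along of the compartment's centre), still and let go, and the lid stands open by itself, tilted back more than 1.75 rad (x of valve_mid in the frame of slot between -0.012 and 0.012 m and y of valve_mid in the frame of slot between -0.065 and 0.065 m and z of valve_mid in the frame of slot between 0.015 and 0.025 m and angle between valve_mid's own z axis and vertical below 0.1 rad and angle between the y axis of valve_mid and the y axis of slot, either way round below 0.3 rad and linear speed of valve below 0.02 m/s and contact force between the fingers and valve below 0.1 N and angle between lid_edge's own z axis and vertical above 1.75 rad); the robot touches nothing.
It fails at once if the valve body is dropped: it moves faster than 0.45 m/s without being held (contact force between the fingers and valve below 0.05 N and linear speed of valve above 0.45 m/s).
It fails at once if a bystander (carton, can or jar) is shifted by more than 30 mm (distance of any of carton, can, jar from where it was at the start of the episode above 0.03 m).
It also fails if it takes over 59 s, if anything falls off the work surface, if the arm or the gripper's body presses on something with over 40 N, if the wrist force passes 120 N, or if a joint passes its speed limit or range.

## Working session

There is one attempt and no reset: what is moved stays moved. The work goes in short steps, Python scripts to look and compute and a tool call to move; the robot and the scene stay as the last step left them, time stands still between calls to the robot, and variables do not carry over. Pictures are saved under pics/ and viewed, and the job is handed in when it is done.

Besides the shell and the picture viewer there is one more tool, called after "Request:" as name(argument=value, ...) on one line, values as JSON. jog_arm: Moves the arm, as the interface text tells. Shifts and turns lie within -1 to 1; 1 stands for 0.4 m of shift or 120 degrees of turn. Its arguments: {"type":"object","properties":{"deltas":{"type":"array"},"claw":{"type":"number"}},"required":["deltas"]}

```bash
ls; mkdir -p pics
python3 - <<'E'
from bench import robot
import cv2,json
print(robot.get_obs())
for n in("scene","top","wrist"):
    f=robot.grab_frame(n); cv2.imwrite(f"pics/{n}0.png",f["pixels"][:,:,::-1]); print(n,f["fx"],f["fy"],f["cx"],f["cy"],f["view"])
E
```

```text
pics
{'clock': 0.0, 'joint_positions': array([ 1.11229878,  0.60012722, -0.00250022,  1.60012089,  0.00177401,
        0.94290089, -0.07980198]), 'joint_velocities': array([-0.00059335,  0.00119373, -0.00041731, -0.00039556, -0.00077365,
        0.00133518, -0.00165508]), 'effort': array([-2.59954555e-03, -7.76480913e+01,  1.56403989e+00, -2.58022302e+01,
        1.22268585e-02,  8.65888927e-03, -1.09244326e-05]), 'tool_pos': array([ 0.26993302, -0.67240415,  0.24941924]), 'eef_rot': array([ 0.39630826,  0.58627084, -0.39578084,  0.58530658]), 'force': array([ 0.15181755, -0.06713875,  0.28623123]), 'wrist_torque': array([ 0.00464211, -0.01818152, -0.02883212]), 'grip_width': 0.08573487426417074}
scene 469.27345464302164 469.27345464302164 327.9163206994495 194.0123798721237 [[-0.07706435  0.99685854 -0.01827969  0.03599746]
 [ 0.66385604  0.03762449 -0.74691336 -0.36887093]
 [-0.74387919 -0.06969547 -0.66467006  1.48575911]
 [ 0.          0.          0.          1.        ]]
top 380.0106771829488 380.0106771829488 319.5750084772648 199.8941093179113 [[ 0.01340023 -0.99962485 -0.02388692  0.00661427]
 [-0.98598826 -0.00923736 -0.16655879  0.65113819]
 [ 0.16627565  0.02578415 -0.98574215  0.9310342 ]
 [ 0.          0.          0.          1.        ]]
wrist 285.9810018482125 285.9810018482125 315.8223433226638 198.98237785461146 [[ 0.37263725 -0.92797598 -0.00143467 -0.72396361]
 [-0.87636703 -0.35242076  0.32829932 -0.04238563]
 [-0.30515949 -0.12107926 -0.94457265  0.38183814]
 [ 0.          0.          0.          1.        ]]
```

View pics/scene0.png

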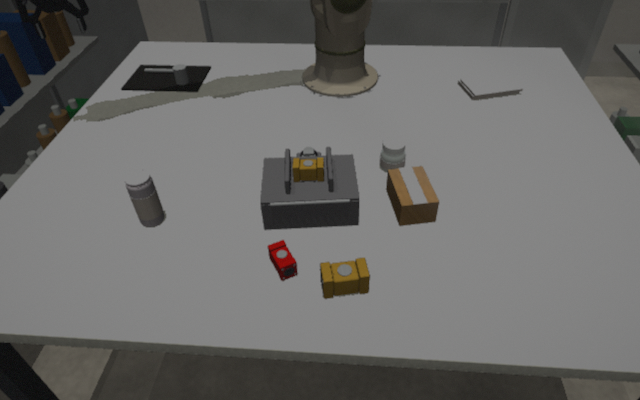

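View pics/top0.png

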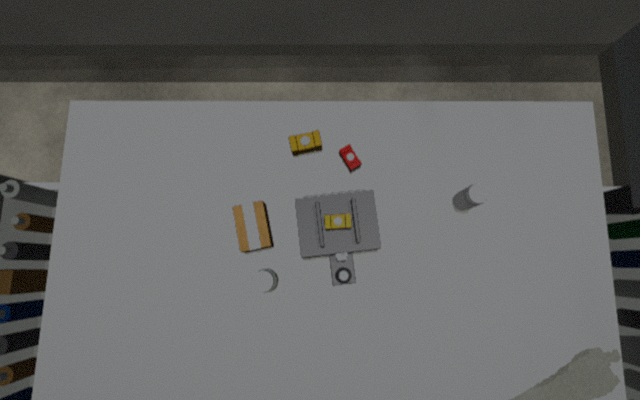

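View pics/wrist0.png

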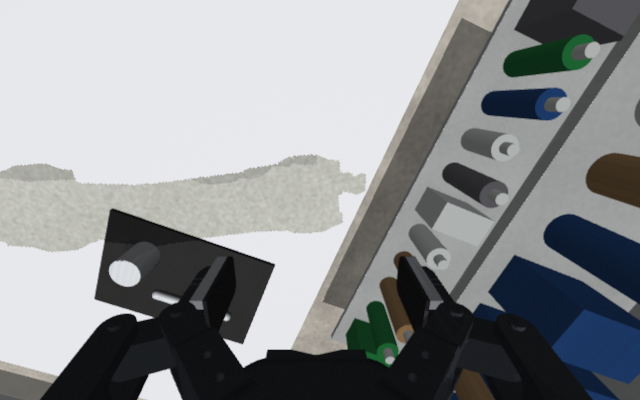

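The top view shows three candidates: brass on the lid at (338,221), a larger brass one on the counter at (305,142), and a red one at (350,158). I want the one on the lid. I'll check it in a crop and measure.

```bash
cat > h.py <<'E'
import numpy as np, cv2
from bench import robot
from scipy.spatial.transform import Rotation as R
def ray(f,uv,z):
    V=np.array(f["view"]);Rm=V[:3,:3];t=V[:3,3];c=-Rm.T@t
    uv=np.atleast_2d(np.array(uv,float))
    d=np.c_[(uv[:,0]-f["cx"])/f["fx"],(uv[:,1]-f["cy"])/f["fy"],np.ones(len(uv))]@Rm
    s=(z-c[2])/d[:,2]
    return c+s[:,None]*d
def proj(f,P):
    V=np.array(f["view"]);q=np.atleast_2d(P)@V[:3,:3].T+V[:3,3]
    return np.c_[f["fx"]*q[:,0]/q[:,2]+f["cx"],f["fy"]*q[:,1]/q[:,2]+f["cy"]]
def brass(im):
    h=cv2.cvtColor(im,cv2.COLOR_RGB2HSV)
    return cv2.inRange(h,(18,130,60),(35,255,255))
def comps(m,amin=40):
    out=[]
    for c in cv2.findContours(m,cv2.RETR_EXTERNAL,cv2.CHAIN_APPROX_NONE)[0]:
        if cv2.contourArea(c)>amin: out.append((cv2.contourArea(c),cv2.minAreaRect(c),c))
    return sorted(out,key=lambda a:-a[0])
def show(f,name,box,k):
    x0,y0,x1,y1=box
    im=f["pixels"][y0:y1,x0:x1,::-1]
    cv2.imwrite(f"pics/{name}.png",cv2.resize(im,None,fx=k,fy=k,interpolation=cv2.INTER_CUBIC))
def tool():
    o=robot.get_obs();return o["tool_pos"],R.from_quat(o["eef_rot"]).as_matrix(),o
E
python3 - <<'E'
from h import *
f=robot.grab_frame("top");g=robot.grab_frame("scene")
show(f,"topc",(225,130,485,300),3);show(g,"scenec",(250,130,450,310),4)
for a,r,c in comps(brass(f["pixels"])): print(a,r,ray(f,r[0],0.118)[0])
print(ray(f,cv2.boxPoints(comps(brass(f["pixels"]))[-1][1]),0.118))
p,M,o=tool();print(M)
E
```

```text
419.0 ((304.84442138671875, 141.05323791503906), (15.949222564697266, 30.185230255126953), 78.2317123413086) [0.78872503 0.05109999 0.118     ]
317.5 ((337.5, 221.0), (14.0, 25.0), 90.0) [ 0.58938433 -0.03133274  0.118     ]
289.0 ((262.3415222167969, 224.1547088623047), (45.15069580078125, 9.21442699432373), 79.3803482055664) [0.57981421 0.1494264  0.118     ]
242.0 ((240.71621704101562, 228.7972869873047), (45.209720611572266, 7.39795446395874), 80.53767395019531) [0.56803978 0.20122772 0.118     ]
[[0.62059764 0.22176359 0.118     ]
 [0.62376027 0.20407757 0.118     ]
 [0.51652627 0.18109991 0.118     ]
 [0.51343466 0.19843491 0.118     ]]
[[-3.47875425e-04  9.27972921e-01  3.72647470e-01]
 [ 5.95307602e-04  3.72647618e-01 -9.27972736e-01]
 [-9.99999762e-01 -1.00979039e-04 -6.82064283e-04]]
```

View pics/topc.png

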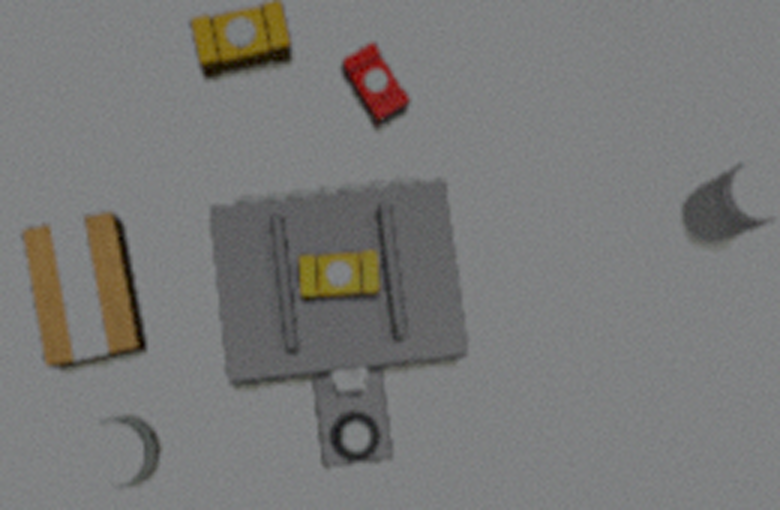

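View pics/scenec.png

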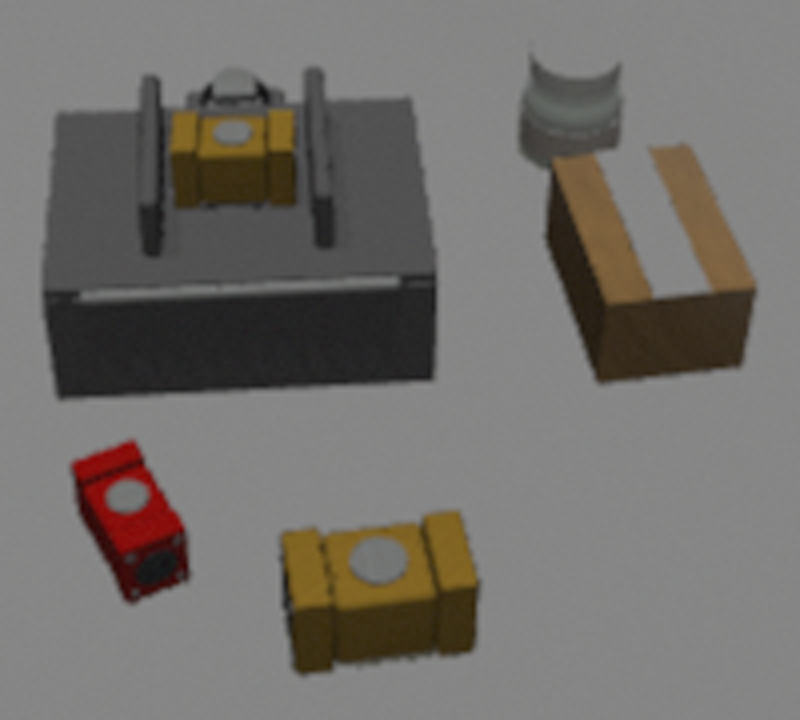

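Crop check: the valve body on the lid, with its disc at crop (338,273), is brass and the smaller of the two brass ones. It lies between the rails and is turned slightly relative to the case. Next I'll measure the case, the valve and the bystanders.

Run:
```python
from h import *
f=robot.grab_frame("top");g=robot.grab_frame("scene")
c=lambda L:np.array(L,float)/3+[225,130]
cc=lambda L:np.array(L,float)/4+[250,130]
L=ray(f,c([(210,207),(447,182),(467,355),(232,384)]),.078)
print("lid top",L, L.mean(0))
e=L[[0,3]]-L[[1,2]];print("yaw from y",np.degrees(np.arctan2(-e[:,0],e[:,1])),np.linalg.norm(e,axis=1))
e=L[[0,1]]-L[[3,2]];print("yaw x",np.degrees(np.arctan2(e[:,1],e[:,0])),np.linalg.norm(e,axis=1))
print("button",ray(f,c([(354,437)]),.054))
# rails ends top z .116 scene + top
print("rails top view",ray(f,c([(278,214),(385,206),(400,337),(292,350)]),.116))
print("valve disc top",ray(f,c([(338,273)]),.118)," scene",ray(g,cc([(233,133)]),.118))
print("valve top face corners top",ray(f,c([(300,254),(377,250),(379,293),(302,298)]),.118))
print("scene corners",ray(g,cc([(172,114),(294,110),(295,148),(173,152)]),.118))
print("lid scene back corners z.078 ",ray(g,cc([(57,112),(411,98),(436,280),(43,287)]),.078))
print("jar",ray(f,c([(130,450)]),.07),"can",ray(f,c([(750,195)]),.12),"can base scene",ray(g,[(150,221)],0))
print("carton",ray(f,c([(24,230),(117,213),(142,345),(50,365)]),.06))
```

```text
lid top [[ 0.64880529  0.07581364  0.078     ]
 [ 0.67208694 -0.12416642  0.078     ]
 [ 0.52722482 -0.13906806  0.078     ]
 [ 0.50111067  0.05408406  0.078     ]] [ 0.58730693 -0.03333419  0.078     ]
yaw from y [6.64047399 7.69969788] [0.20133072 0.19490944]
yaw x [8.3696012  5.87322889] [0.14928455 0.14562655]
button [[ 0.45900663 -0.04728258  0.054     ]]
rails top view [[ 0.63709096  0.01702237  0.116     ]
 [ 0.64446735 -0.06945773  0.116     ]
 [ 0.53913693 -0.08118843  0.116     ]
 [ 0.527837    0.00435231  0.116     ]]
valve disc top [[ 0.58938861 -0.03173232  0.118     ]]  scene [[ 0.59454249 -0.02863982  0.118     ]]
valve top face corners top [[ 0.60438678 -0.00117094  0.118     ]
 [ 0.60825558 -0.06287784  0.118     ]
 [ 0.57372571 -0.06446177  0.118     ]
 [ 0.56904733 -0.00315576  0.118     ]]
scene corners [[ 0.58022049 -0.06224252  0.118     ]
 [ 0.57340683  0.00112291  0.118     ]
 [ 0.60520214  0.00431765  0.118     ]
 [ 0.61182939 -0.05750827  0.118     ]]
lid scene back corners z.078  [[ 0.52984966 -0.13652461  0.078     ]
 [ 0.50643315  0.06036915  0.078     ]
 [ 0.65701693  0.07855137  0.078     ]
 [ 0.67345705 -0.11774733  0.078     ]]
jar [[0.44635226 0.13770029 0.07      ]] can [[ 0.65541839 -0.36078713  0.12      ]] can base scene [[ 0.66481828 -0.37154924  0.        ]]
carton [[0.63026503 0.23762317 0.06      ]
 [0.64587603 0.15770594 0.06      ]
 [0.53297763 0.13220398 0.06      ]
 [0.51523391 0.20958726 0.06      ]]
```

Case yaw is about 7°, centre (0.589,-0.031), button (0.459,-0.047). The button agrees with the centre minus 130 mm. The valve is at (0.5915,-0.0305) with yaw about 5°. Moving over it now.

Request:
jog_arm(deltas=[[0, 0.74, -0.66, -0.61], [0, 0.74, -0.66, -0.61], [0, 0.74, -0.66, -0.61], [0, 0.74, -0.66, -0.61], [0, 0.74, -0.66, -0.61], [0, 0.74, -0.66, -0.61], [0, 0.74, -0.66, -0.61], [0, 0.74, -0.66, -0.61]], claw=1)

```text
clock: 1.35
tool_pos: [0.4474, -0.3159, 0.2505]
eef_rot: [-0.032, 0.706, 0.033, 0.707]
force: [0.1, -0.6, -0.4]
grip_width: 0.085
```

```bash
cat >> h.py <<'E'
def plan(tgt,yaw=None):
    """shift (units) & turn (units) to bring tcp to tgt; yaw = desired world yaw deg of tool z (mod 180)"""
    p,M,o=tool();d=M.T@(np.array(tgt)-p)/0.4
    y=np.degrees(np.arctan2(M[1,2],M[0,2]));t=0
    if yaw is not None: t=-((yaw-y+90)%180-90)/120
    print("clk %.2f"%o["clock"],"tcp",p.round(4),"yaw %.2f"%y,"down",M[:,0].round(3),"width %.4f"%o["grip_width"],"F",o["force"].round(1),"j7 %.2f"%o["joint_positions"][6]);print("SHIFT",d.round(4),"TURN %.4f"%t)
E
python3 -c "
from h import *
plan([.5915,-.0305,.25],5)"
```

```text
clk 1.35 tcp [ 0.4474 -0.3159  0.2505] yaw 5.26 down [ 0.001  0.    -1.   ] width 0.0850 F [ 0.1 -0.6 -0.4] j7 0.37
SHIFT [0.0018 0.6776 0.4242] TURN 0.0022
```

Request:
jog_arm(deltas=[[0, 0.68, 0.36, 0], [0, 0.68, 0.36, 0], [0, 0.68, 0.36, 0], [0, 0.68, 0.36, 0], [0, 0.68, 0.36, 0], [0, 0.68, 0.36, 0], [0, 0.68, 0.36, 0]])

```text
clock: 2.22
tool_pos: [0.5656, -0.0356, 0.2499]
eef_rot: [-0.031, 0.707, 0.03, 0.706]
force: [-0.1, -0.7, 0.8]
grip_width: 0.0853
```

```bash
python3 -c "
from h import *
f=robot.grab_frame('wrist');cv2.imwrite('pics/w1.png',f['pixels'][:,:,::-1])
plan([.5915,-.0305,.25],5)
print(proj(f,[.5915,-.0305,.118]), proj(f,[.589,-.031,.078]))"
```

```text
clk 2.27 tcp [ 0.5654 -0.0362  0.25  ] yaw 4.85 down [-0.001 -0.001 -1.   ] width 0.0856 F [-1.1 -1.1 -0.1] j7 -0.20
SHIFT [-0.0001  0.0086  0.0662] TURN -0.0013
[[343.32110871 192.26956381]] [[337.61540164 181.08518193]]
```

View pics/w1.png

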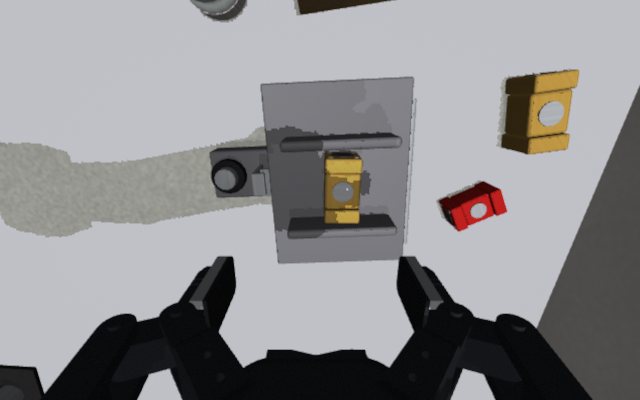

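The wrist view has the disc at (343,190) against a predicted (343,192). Lid corners are near (262,85), (413,78), (405,261), (278,263), and the button is at (229,177). Refining from these.

```bash
python3 -c "
from h import *
f=robot.grab_frame('wrist')
print('disc',ray(f,[343,190],.118))
print('valve top corners',ray(f,[(325,160),(360,158),(359,222),(326,222)],.118))
L=ray(f,[(262,85),(413,78),(405,261),(278,263)],.078);print(L,L.mean(0))
print('btn',ray(f,[229,177],.054))
a=L[[0,1]]-L[[3,2]];print(np.degrees(np.arctan2(-a[:,0],a[:,1])),np.linalg.norm(a,axis=1))
show(f,'w1c',(190,60,430,280),3)
plan([.5915,-.0305,.135],5)
"
```

```text
disc [[ 0.5907478  -0.02896019  0.118     ]]
valve top corners [[ 0.57123815 -0.0020922   0.118     ]
 [ 0.60253476  0.00240158  0.118     ]
 [ 0.61006231 -0.06010389  0.118     ]
 [ 0.57801374 -0.06284194  0.118     ]]
[[ 0.50580748  0.05745942  0.078     ]
 [ 0.64934224  0.07585427  0.078     ]
 [ 0.67907073 -0.12242857  0.078     ]
 [ 0.52924785 -0.13799953  0.078     ]] [ 0.59086708 -0.0317786   0.078     ]
btn [[ 0.46578116 -0.04396456  0.054     ]]
[6.83852504 8.52682595] [0.19685947 0.20049904]
clk 2.33 tcp [ 0.5653 -0.0363  0.25  ] yaw 4.83 down [-0.001 -0.001 -1.   ] width 0.0849 F [ 0.5  0.4 -0.4] j7 -0.20
SHIFT [0.2875 0.0091 0.0666] TURN -0.0014
```

View pics/w1c.png

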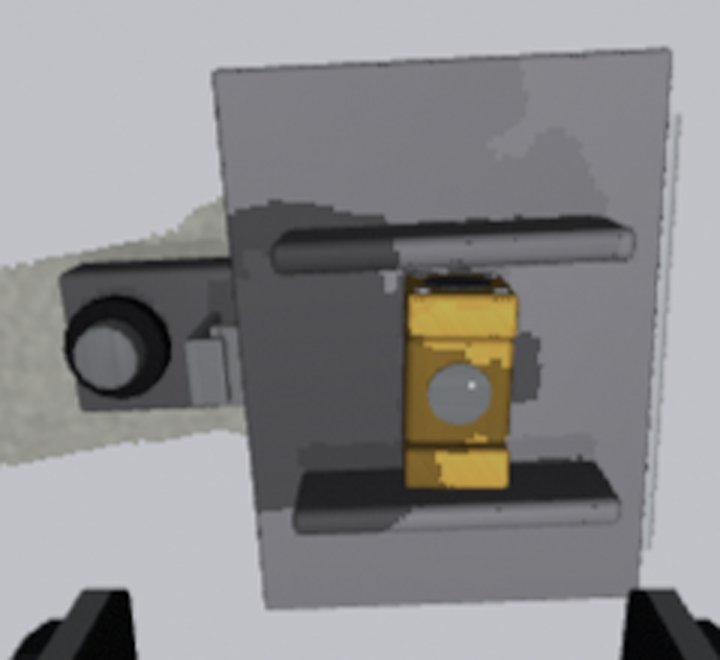

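Request:
jog_arm(deltas=[[0.05, 0.013, 0.066, -0.01], [0.14, 0.013, 0.066, -0.01], [0.25, 0.013, 0.066, -0.01], [0.3, 0.013, 0.066, -0.01], [0.33, 0.013, 0.066, -0.01], [0.35, 0.013, 0.066, -0.01], [0.36, 0.013, 0.066, -0.01], [0.36, 0.013, 0.066, -0.01]])

```text
clock: 3.32
tool_pos: [0.5918, -0.0264, 0.1066]
eef_rot: [-0.039, 0.706, 0.039, 0.706]
force: [-0.5, 0.6, 0.1]
grip_width: 0.0853
```

```bash
python3 -c "
from h import *
f=robot.grab_frame('wrist');cv2.imwrite('pics/w2.png',f['pixels'][:,:,::-1])
plan([.591,-.030,.104],6)"
```

```text
clk 3.38 tcp [ 0.5919 -0.0264  0.1068] yaw 6.27 down [ 0.001 -0.    -1.   ] width 0.0851 F [-0.2 -0.2  0.2] j7 -0.31
SHIFT [ 0.007  -0.0088 -0.0033] TURN 0.0022
```

View pics/w2.png

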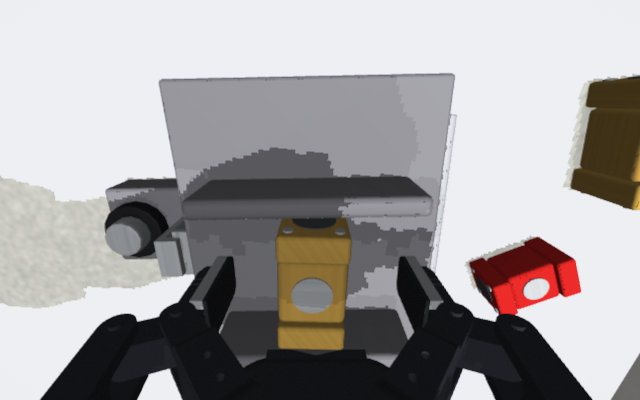

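The fingers straddle the valve symmetrically, with the disc at (312,296). I'll nudge and close.

Request:
jog_arm(deltas=[[0.006, -0.009, -0.003, 0], [0.006, -0.009, -0.003, 0]])

```text
clock: 3.62
tool_pos: [0.5907, -0.0306, 0.104]
eef_rot: [-0.039, 0.706, 0.038, 0.706]
force: [-0.1, -0.5, 0.3]
grip_width: 0.0855
```

Request:
jog_arm(deltas=[[0, 0, 0, 0], [0, 0, 0, 0], [0, 0, 0, 0], [0, 0, 0, 0], [0, 0, 0, 0], [0, 0, 0, 0]], claw=-1)

```text
clock: 4.38
tool_pos: [0.5908, -0.0301, 0.1041]
eef_rot: [-0.039, 0.706, 0.039, 0.706]
force: [-2.3, 0.1, 5.4]
grip_width: 0.033
```

Request:
jog_arm(deltas=[[-0.02, 0, 0, 0], [-0.05, 0, 0, 0], [-0.12, 0, 0, 0], [-0.2, 0, 0, 0], [-0.2, 0, 0, 0]])

```text
clock: 5.0
tool_pos: [0.592, -0.03, 0.1863]
eef_rot: [-0.039, 0.704, 0.039, 0.708]
force: [-0.2, 0.4, -5.2]
grip_width: 0.0333
```

```bash
python3 -c "
from h import *
f=robot.grab_frame('wrist');cv2.imwrite('pics/w3.png',f['pixels'][:,:,::-1])
c=np.array([.590,-.0315]);a=np.radians(7);x=np.array([np.cos(a),np.sin(a)]);y=np.array([-x[1],x[0]])
t=c-.04*x-.18*y;print(t)
plan([*t,.185],7)"
```

```text
[ 0.57223464 -0.21503308]
clk 5.05 tcp [ 0.5912 -0.0302  0.1848] yaw 6.26 down [ 0.002 -0.    -1.   ] width 0.0330 F [ 0.  -0.4 -6.6] j7 -0.25
SHIFT [-0.0006 -0.4541 -0.0975] TURN -0.0062
```

View pics/w3.png

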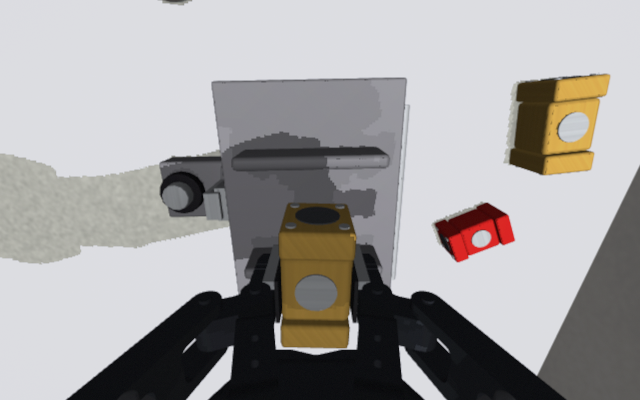

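Valve held. Its underside is 26 mm below the TCP. Carrying it to the right.

Request:
jog_arm(deltas=[[0, -0.1, -0.02, -0.006], [0, -0.22, -0.05, -0.006], [0, -0.35, -0.075, -0.006], [0, -0.43, -0.097, -0.006], [0, -0.455, -0.097, -0.006], [0, -0.455, -0.097, -0.006]])

```text
clock: 5.8
tool_pos: [0.5718, -0.2153, 0.1828]
eef_rot: [-0.043, 0.706, 0.043, 0.705]
force: [0.3, 0.7, -4.9]
grip_width: 0.0329
```

Request:
jog_arm(deltas=[[0.08, 0, 0, 0], [0.17, 0, 0, 0], [0.26, 0, 0, 0], [0.32, 0, 0, 0], [0.355, 0, 0, 0], [0.37, 0, 0, 0], [0.375, 0, 0, 0], [0.375, 0, 0, 0]])

```text
clock: 6.8
tool_pos: [0.5726, -0.2152, 0.0345]
eef_rot: [-0.043, 0.705, 0.043, 0.706]
force: [-0.4, 0.0, -4.5]
grip_width: 0.0332
```

```bash
python3 -c "
from h import *
plan([.5722,-.215,.026],7)"
```

```text
clk 6.80 tcp [ 0.5726 -0.2152  0.0345] yaw 7.00 down [ 0.001 -0.    -1.   ] width 0.0332 F [-0.4  0.  -4.5] j7 -0.04
SHIFT [ 0.0213  0.0007 -0.0009] TURN -0.0000
```

Request:
jog_arm(deltas=[[0.012, 0, 0, 0], [0.018, 0, 0, 0], [0.021, 0, 0, 0], [0.022, 0, 0, 0], [0.022, 0, 0, 0]])

```text
clock: 7.42
tool_pos: [0.5722, -0.2154, 0.0266]
eef_rot: [-0.043, 0.706, 0.043, 0.706]
force: [-3.9, 1.7, 12.3]
grip_width: 0.0328
```

Request:
jog_arm(deltas=[[0, 0, 0, 0], [0, 0, 0, 0], [0, 0, 0, 0], [0, 0, 0, 0], [0, 0, 0, 0]], claw=1)

```text
clock: 8.05
tool_pos: [0.5722, -0.2152, 0.025]
eef_rot: [-0.043, 0.706, 0.043, 0.706]
force: [0.5, -0.1, -0.1]
grip_width: 0.0857
```

Request:
jog_arm(deltas=[[-0.05, 0, 0, 0], [-0.15, 0, 0, 0], [-0.3, 0, 0, 0], [-0.42, 0, 0, 0], [-0.42, 0, 0, 0]])

```text
clock: 8.68
tool_pos: [0.574, -0.2157, 0.197]
eef_rot: [-0.044, 0.704, 0.042, 0.708]
force: [-0.1, -0.7, -1.0]
grip_width: 0.0854
```

```bash
python3 -c "
from h import *
f=robot.grab_frame('wrist');cv2.imwrite('pics/w4.png',f['pixels'][:,:,::-1])
f=robot.grab_frame('top');show(f,'t4',(225,130,485,300),3)
plan([.4605,-.0465,.2],7)"
```

```text
clk 8.78 tcp [ 0.572  -0.2154  0.1933] yaw 6.98 down [ 0.001 -0.001 -1.   ] width 0.0852 F [ 0.3 -0.4 -0.4] j7 0.07
SHIFT [-0.0172  0.453  -0.2254] TURN -0.0002
```

View pics/w4.png

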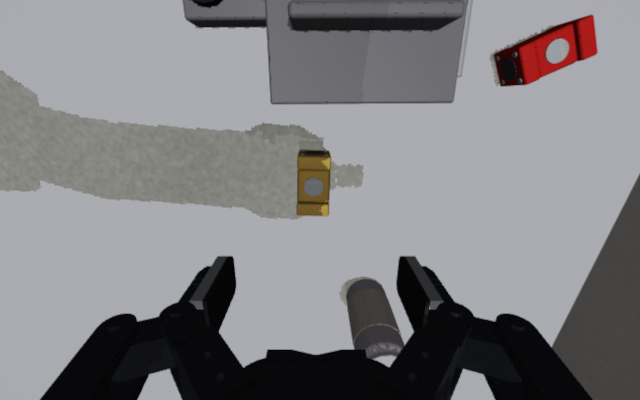

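View pics/t4.png

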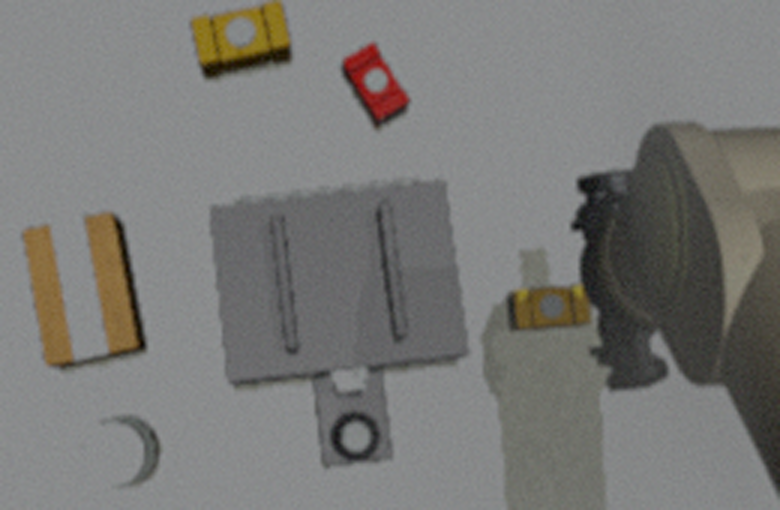

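The valve stands on the counter (wrist disc at (314,187)) and the lid is still shut. Going to the button with jaws shut and turned 90°, so the links spread along the case's y.

Request:
jog_arm(deltas=[[-0.017, 0.1, -0.05, 0.08], [-0.017, 0.2, -0.1, 0.17], [-0.017, 0.33, -0.165, 0.26], [-0.017, 0.453, -0.225, 0.35], [-0.017, 0.453, -0.225, 0.44], [-0.017, 0.453, -0.225, 0.53], [-0.017, 0.453, -0.225, 0.62], [-0.017, 0.453, -0.225, 0.7]], claw=-1)

```text
clock: 9.78
tool_pos: [0.4599, -0.0463, 0.1985]
eef_rot: [0.441, 0.553, -0.443, 0.551]
force: [0.4, 0.4, 0.1]
grip_width: 0.0001
```

```bash
python3 -c "
from h import *
f=robot.grab_frame('wrist');cv2.imwrite('pics/w5.png',f['pixels'][:,:,::-1])
print(proj(f,[.4605,-.0465,.054]))
plan([.4605,-.0465,.09],-83)"
```

```text
[[316.57960444 190.38207388]]
clk 9.82 tcp [ 0.46   -0.0462  0.1986] yaw -77.77 down [-0.003 -0.    -1.   ] width -0.0000 F [-0.3  0.2 -0.8] j7 -1.39
SHIFT [0.2714 0.0019 0.0011] TURN 0.0436
```

View pics/w5.png

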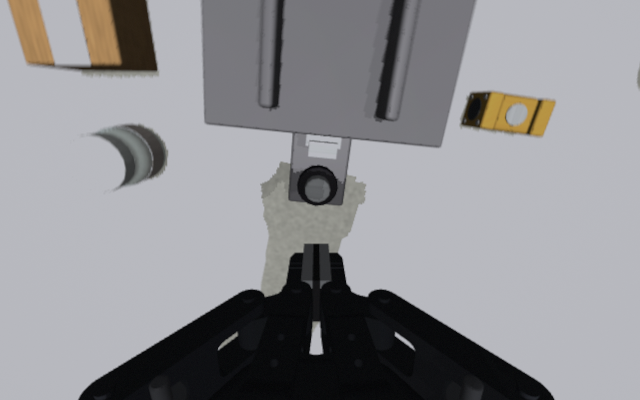

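The button top is at (317,188), predicted (317,190). The wrist camera hangs 85 mm towards the lid, so I'll half-turn the tool to keep it on the robot side, away from the lid as it rises.

Request:
jog_arm(deltas=[[0, 0, 0, -0.09], [0, 0, 0, -0.18], [0, 0, 0, -0.27], [0, 0, 0, -0.36], [0, 0, 0, -0.45], [0, 0, 0, -0.54], [0, 0, 0, -0.63], [0, 0, 0, -0.72]])

```text
clock: 10.82
tool_pos: [0.4601, -0.0463, 0.1988]
eef_rot: [-0.058, 0.705, 0.059, 0.704]
force: [-0.2, 0.6, 0.7]
grip_width: -0.0003
```

Request:
jog_arm(deltas=[[0, 0, 0, -0.09], [0, 0, 0, -0.18], [0, 0, 0, -0.27], [0, 0, 0, -0.36], [0, 0, 0, -0.45], [0, 0, 0, -0.54], [0, 0, 0, -0.63], [0, 0, 0, -0.74]])

```text
clock: 11.82
tool_pos: [0.4602, -0.0463, 0.1989]
eef_rot: [-0.522, 0.476, 0.524, 0.476]
force: [-0.1, -0.4, -0.7]
grip_width: 0.0001
```

```bash
python3 -c "
from h import *
plan([.4605,-.0465,.085],97)"
```

```text
clk 11.82 tcp [ 0.4602 -0.0463  0.1989] yaw 95.41 down [-0.002  0.001 -1.   ] width 0.0001 F [-0.1 -0.4 -0.7] j7 0.99
SHIFT [ 0.2847 -0.0012 -0.0008] TURN -0.0132
```

Request:
jog_arm(deltas=[[0.09, 0, 0, -0.013], [0.18, 0, 0, -0.013], [0.26, 0, 0, -0.013], [0.3, 0, 0, -0.013], [0.32, 0, 0, -0.013], [0.33, 0, 0, -0.013], [0.338, 0, 0, -0.013], [0.34, 0, 0, -0.013]])

```text
clock: 12.82
tool_pos: [0.4601, -0.0461, 0.0648]
eef_rot: [0.528, -0.471, -0.527, -0.471]
force: [-7.5, 1.1, 25.0]
grip_width: 0.0002
```

```bash
python3 -c "
from h import *
f=robot.grab_frame('scene');show(f,'s6',(250,100,450,250),4)
plan([.4605,-.0465,.063],97)"
```

```text
clk 12.88 tcp [ 0.4601 -0.0461  0.0649] yaw 96.50 down [ 0.    -0.001 -1.   ] width 0.0002 F [-7.4  2.4 18.1] j7 0.64
SHIFT [ 0.0048 -0.0009 -0.0011] TURN -0.0041
```

View pics/s6.png

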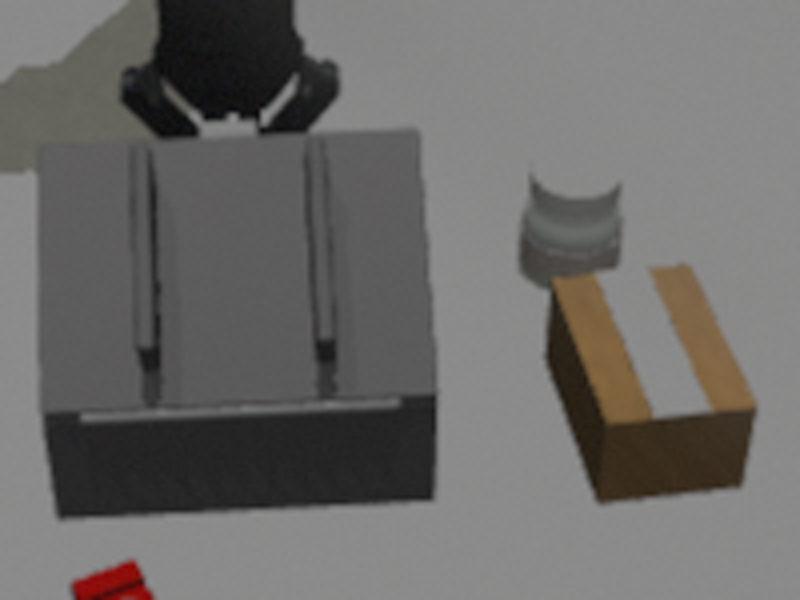

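The button is fully in (18–25 N) and the lid has risen in the scene view. Holding briefly, then raising straight up.

Request:
jog_arm(deltas=[[0, 0, 0, 0], [0, 0, 0, 0], [-0.03, 0, 0, 0], [-0.08, 0, 0, 0], [-0.12, 0, 0, 0], [-0.12, 0, 0, 0]])

```text
clock: 13.62
tool_pos: [0.4618, -0.0467, 0.113]
eef_rot: [0.528, -0.471, -0.526, -0.472]
force: [-0.3, -0.5, -1.2]
grip_width: -0.0001
```

```bash
python3 -c "
from h import *
f=robot.grab_frame('scene');show(f,'s7',(250,100,450,250),4)
g=robot.grab_frame('top');show(g,'t7',(270,160,430,300),5)
c=np.array([.590,-.0315]);a=np.radians(7);x=np.array([np.cos(a),np.sin(a)])
for th in(0,.65):
  for s,y in((1,-.1),(1,.1)):
    yy=np.array([-x[1],x[0]]);P=np.r_[c+x*(.075-.149*np.cos(th))+yy*y,.072+.149*np.sin(th)]
    print(th,y,P.round(3),((proj(f,P)-[250,100])*4).round(),((proj(g,P)-[270,160])*5).round())
plan([.4605,-.0465,.12],97)"
```

```text
0 -0.1 [ 0.529 -0.14   0.072] [[ 53. 239.]] [[553. 439.]]
0 0.1 [0.504 0.059 0.072] [[408. 224.]] [[153. 483.]]
0.65 -0.1 [ 0.559 -0.136  0.162] [[ 30. 136.]] [[571. 364.]]
0.65 0.1 [0.535 0.062 0.162] [[416. 121.]] [[132. 412.]]
clk 13.72 tcp [ 0.4611 -0.0467  0.1119] yaw 96.41 down [ 0.001 -0.    -1.   ] width 0.0006 F [ 0.1  0.  -0.8] j7 0.79
SHIFT [-0.0203  0.0014  0.0006] TURN -0.0049
```

View pics/s7.png

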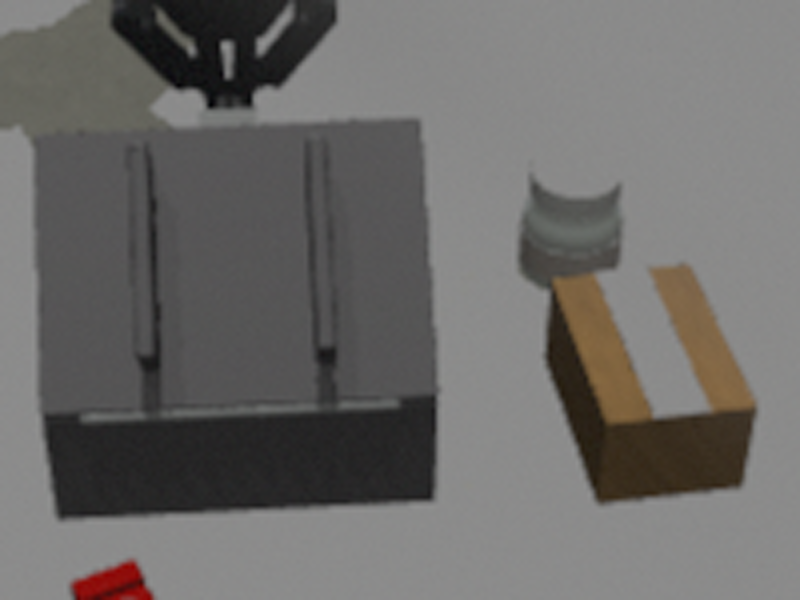

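View pics/t7.png

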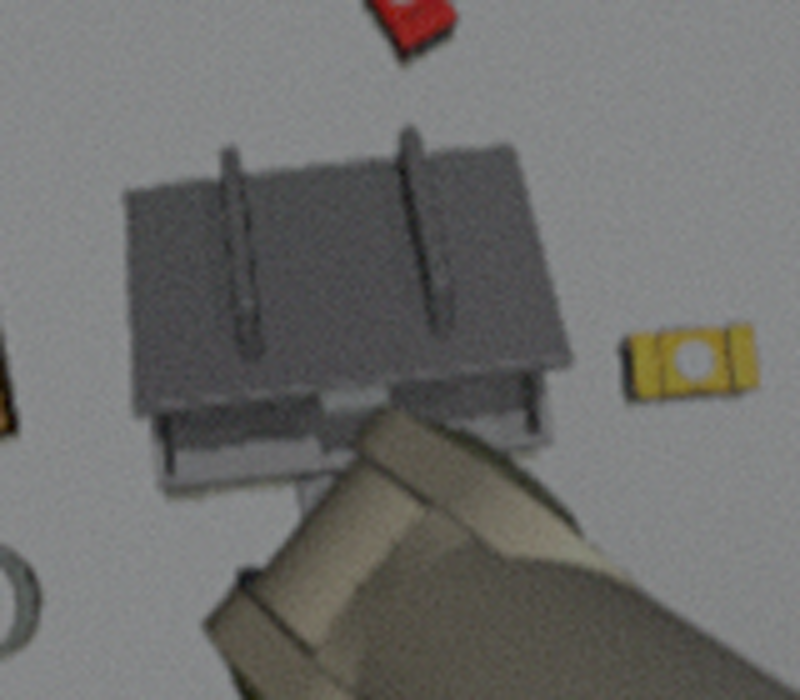

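The lid edge in the top view, (132,412) and (571,364), matches the 0.65 rad prediction. I'll rise, come up in front of the edge, then push along its arc with the shut fingers.

Request:
jog_arm(deltas=[[-0.07, 0, 0, 0], [-0.135, 0, 0, 0], [-0.135, -0.05, 0, 0], [-0.135, -0.11, 0, 0], [-0.135, -0.15, 0, 0], [-0.135, -0.165, 0, 0], [-0.135, -0.165, 0, 0]])

```text
clock: 14.6
tool_pos: [0.5257, -0.0388, 0.1653]
eef_rot: [-0.527, 0.471, 0.528, 0.471]
force: [-1.0, -0.7, -0.0]
grip_width: -0.0003
```

```bash
cat >> h.py <<'E'
C=np.array([.590,-.0315]);_a=np.radians(7);CX=np.array([np.cos(_a),np.sin(_a)]);CY=np.array([-CX[1],CX[0]])
def W(x,y,z): return np.r_[C+x*CX+y*CY,z]
def inv(p): d=np.array(p[:2])-C; return np.r_[d@CX,d@CY,p[2]]
E
python3 -c "
from h import *
p,M,o=tool();print(inv(p))
for th in(.65,.8,.95,1.1,1.25,1.4,1.55,1.7): print(th,plan(W(.075-.149*np.cos(th)-.007,0,.076+.149*np.sin(th)),97))
" | grep -v '^clk' ; python3 -c "
from h import *
plan([0,0,0])"
```

```text
[-0.06470218  0.00056754  0.16534457]
SHIFT [-0.0021 -0.0352 -0.0011] TURN -0.0044
0.65 None
SHIFT [-0.0439 -0.0722 -0.0007] TURN -0.0044
0.8 None
SHIFT [-0.0798 -0.115  -0.0003] TURN -0.0044
0.95 None
SHIFT [-1.088e-01 -1.627e-01  1.000e-04] TURN -0.0044
1.1 None
SHIFT [-0.1304 -0.2141  0.0006] TURN -0.0044
1.25 None
SHIFT [-0.1441 -0.2683  0.0011] TURN -0.0044
1.4 None
SHIFT [-0.1495 -0.3238  0.0016] TURN -0.0044
1.55 None
SHIFT [-0.1465 -0.3796  0.0021] TURN -0.0044
1.7 None
clk 14.60 tcp [ 0.5257 -0.0388  0.1653] yaw 96.47 down [-0.001 -0.    -1.   ] width -0.0003 F [-1.  -0.7 -0. ] j7 0.96
SHIFT [0.4151 1.2944 0.2445] TURN 0.0000
```

Request:
jog_arm(deltas=[[0, -0.035, 0, 0], [-0.044, -0.072, 0, 0], [-0.08, -0.115, 0, 0], [-0.109, -0.163, 0, 0], [-0.12, -0.19, 0, 0], [-0.12, -0.19, 0, 0]])

```text
clock: 15.35
tool_pos: [0.602, -0.0303, 0.2137]
eef_rot: [0.527, -0.471, -0.527, -0.471]
force: [-0.5, 0.3, 0.5]
grip_width: -0.0
```

```bash
python3 -c "
from h import *
f=robot.grab_frame('scene');show(f,'s8',(230,80,430,230),4)
g=robot.grab_frame('top');show(g,'t8',(270,160,430,300),5)
p,M,o=tool();print(inv(p))
plan([.4605,-.0465,.12],97)"
```

```text
[ 0.01097243 -0.00033469  0.21321083]
clk 15.45 tcp [ 0.6009 -0.0305  0.2132] yaw 96.46 down [-0.001 -0.    -1.   ] width 0.0003 F [-0.5 -0.7 -0. ] j7 1.06
SHIFT [ 2.335e-01  3.530e-01 -2.000e-04] TURN -0.0045
```

View pics/s8.png

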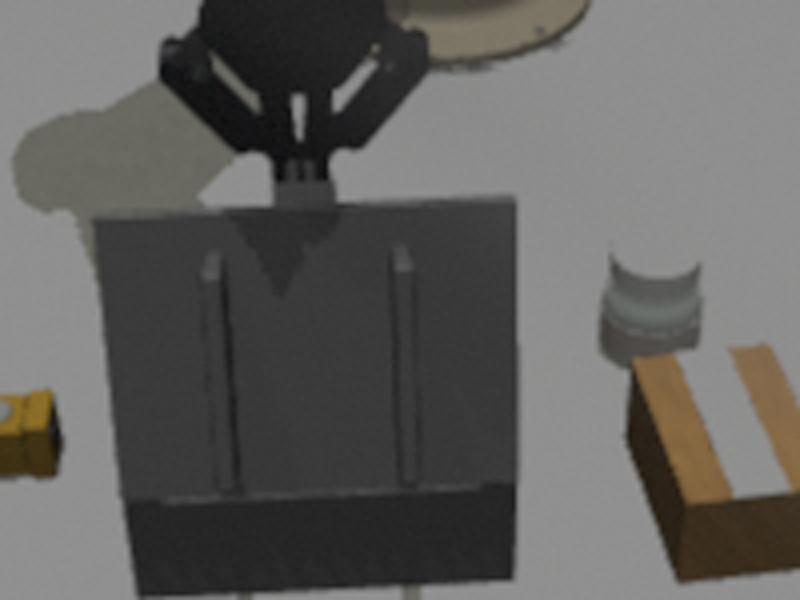

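View pics/t8.png

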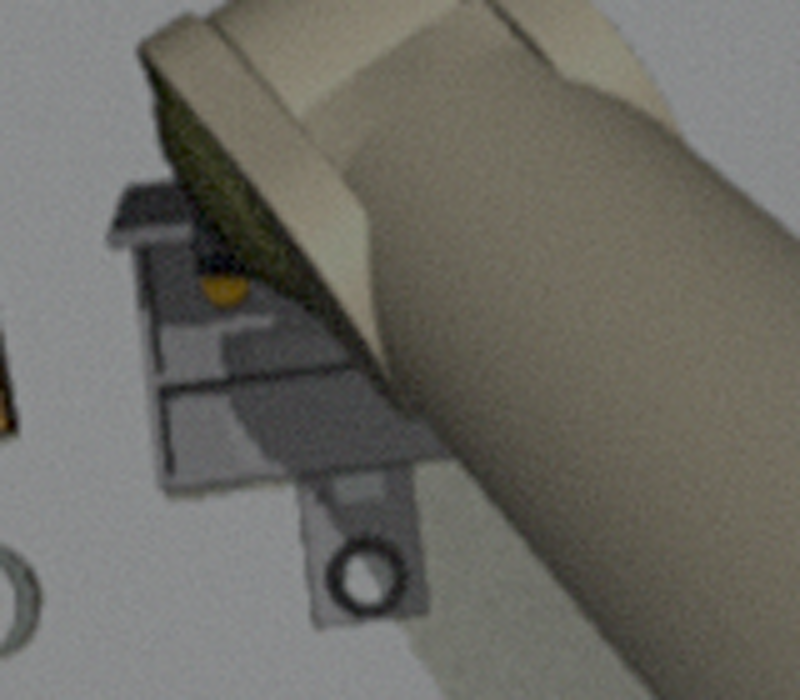

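The lid follows at about 1.2 rad. I'll push on past upright.

Request:
jog_arm(deltas=[[-0.015, -0.04, 0, 0], [-0.022, -0.09, 0, 0], [-0.022, -0.14, 0, 0], [-0.022, -0.18, 0, 0], [-0.022, -0.2, 0, 0], [-0.022, -0.21, 0, 0]])

```text
clock: 16.2
tool_pos: [0.6852, -0.0209, 0.2223]
eef_rot: [-0.527, 0.471, 0.528, 0.471]
force: [-0.0, -0.4, 0.7]
grip_width: 0.0001
```

Request:
jog_arm(deltas=[[0, 0.08, 0, 0], [-0.05, 0.2, 0, 0], [-0.08, 0.3, 0, 0], [-0.08, 0.4, -0.05, 0], [-0.08, 0.4, -0.12, 0], [-0.08, 0.4, -0.2, 0], [-0.08, 0.35, -0.3, 0]])

```text
clock: 17.08
tool_pos: [0.5585, -0.1567, 0.2552]
eef_rot: [0.528, -0.471, -0.527, -0.47]
force: [1.9, 0.3, 0.8]
grip_width: 0.0001
```

```bash
python3 -c "
from h import *
f=robot.grab_frame('scene');show(f,'s9',(230,80,430,230),4)
g=robot.grab_frame('top');show(g,'t9',(250,130,440,290),4)
for th in (1.57,1.75,1.9):
  for y in (.1,-.1):
    P=W(.075-.149*np.cos(th),y,.072+.149*np.sin(th)); print(th,y,((proj(f,P)-[230,80])*4).round(),((proj(g,P)-[250,130])*4).round())
p,M,o=tool();print(inv(p))
plan([.572,-.215,.15],97)"
```

```text
1.57 0.1 [[521. 239.]] [[155. 225.]]
1.57 -0.1 [[ 77. 257.]] [[522. 184.]]
1.75 0.1 [[526. 278.]] [[151. 179.]]
1.75 -0.1 [[ 73. 297.]] [[515. 138.]]
1.9 0.1 [[531. 318.]] [[148. 143.]]
1.9 -0.1 [[ 71. 337.]] [[508. 103.]]
[-0.04483343 -0.12467837  0.25414792]
clk 17.18 tcp [ 0.5607 -0.1607  0.2541] yaw 96.09 down [ 0.    -0.001 -1.   ] width -0.0003 F [-0.8 -0.2  0.5] j7 1.31
SHIFT [ 0.2606 -0.0137 -0.1376] TURN -0.0076
```

View pics/s9.png

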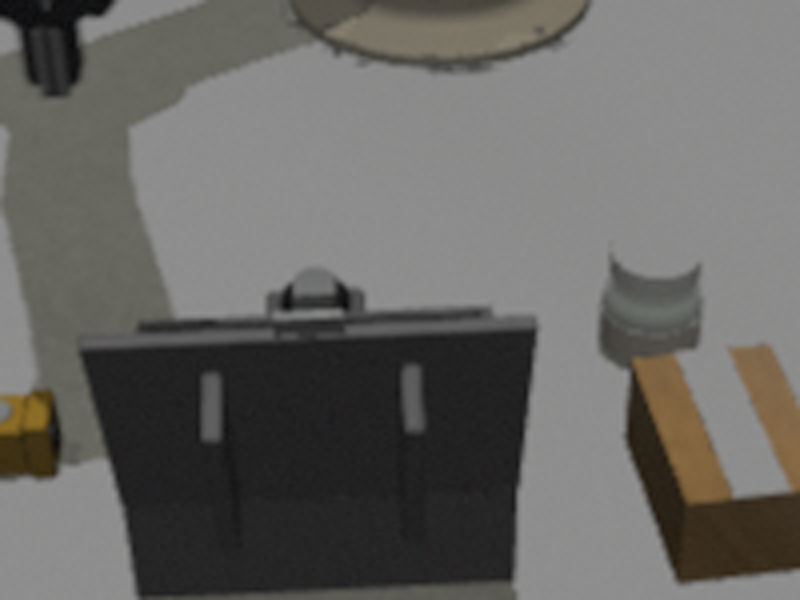

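View pics/t9.png

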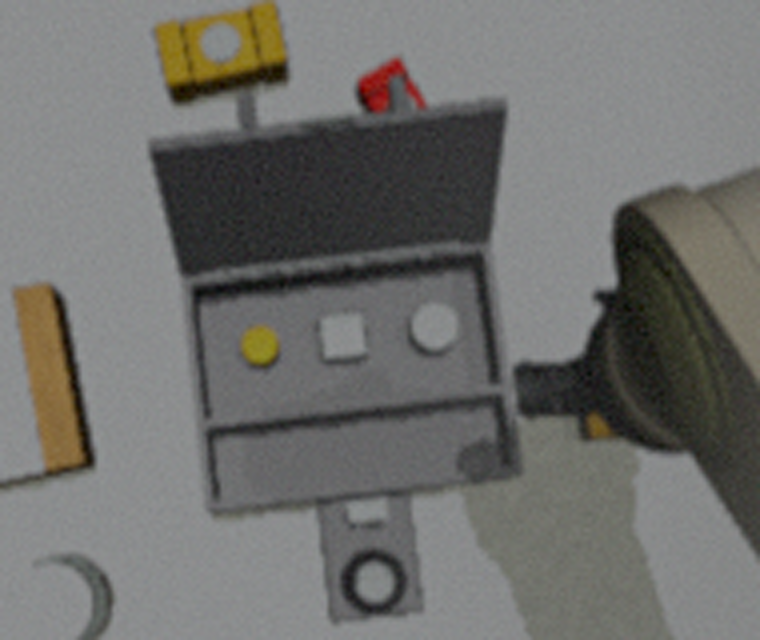

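The lid rests open: its edge at (148,143) and (508,103) is exactly the 1.9 rad prediction, with nothing touching it. Next I'll go above the valve with open jaws across its length.

Request:
jog_arm(deltas=[[0.05, -0.013, -0.13, -0.007], [0.15, -0.013, -0.137, -0.007], [0.22, -0.013, -0.137, -0.007], [0.26, -0.013, -0.137, -0.007], [0.26, -0.013, -0.137, -0.007]], claw=1)

```text
clock: 17.8
tool_pos: [0.5706, -0.2092, 0.1502]
eef_rot: [-0.53, 0.467, 0.531, 0.467]
force: [0.5, 0.3, 1.0]
grip_width: 0.0851
```

```bash
python3 -c "
from h import *
f=robot.grab_frame('wrist');cv2.imwrite('pics/w10.png',f['pixels'][:,:,::-1])
g=robot.grab_frame('top');show(g,'t10',(250,130,440,290),4)
for q in((-.02,.094,.07),(-.02,-.094,.07),(-.069,.094,.012),(-.069,-.094,.012),(-.075,.1,.07),(-.075,-.1,.07)): print(q,((proj(g,W(*q))-[250,130])*4).round())
print(proj(f,[.572,-.215,.04]))
plan([.572,-.215,.03],97)"
```

```text
(-0.02, 0.094, 0.07) [[204. 420.]]
(-0.02, -0.094, 0.07) [[501. 386.]]
(-0.069, 0.094, 0.012) [[218. 500.]]
(-0.069, -0.094, 0.012) [[500. 469.]]
(-0.075, 0.1, 0.07) [[203. 508.]]
(-0.075, -0.1, 0.07) [[522. 473.]]
[[308.42236669 202.97596662]]
clk 17.90 tcp [ 0.5715 -0.2094  0.1516] yaw 97.31 down [ 0.001 -0.    -1.   ] width 0.0850 F [-0.1  0.5  0.6] j7 1.29
SHIFT [ 0.3041  0.0009 -0.014 ] TURN 0.0026
```

View pics/w10.png

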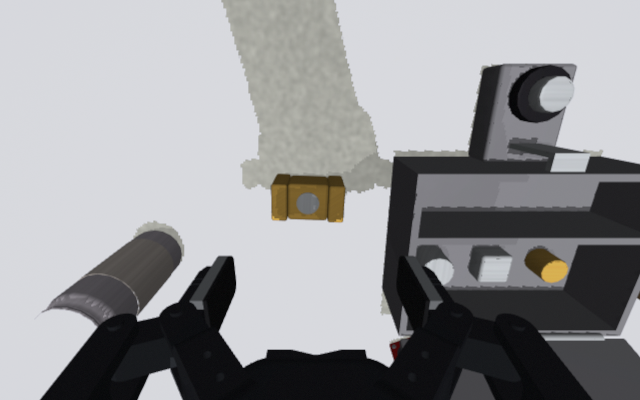

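View pics/t10.png

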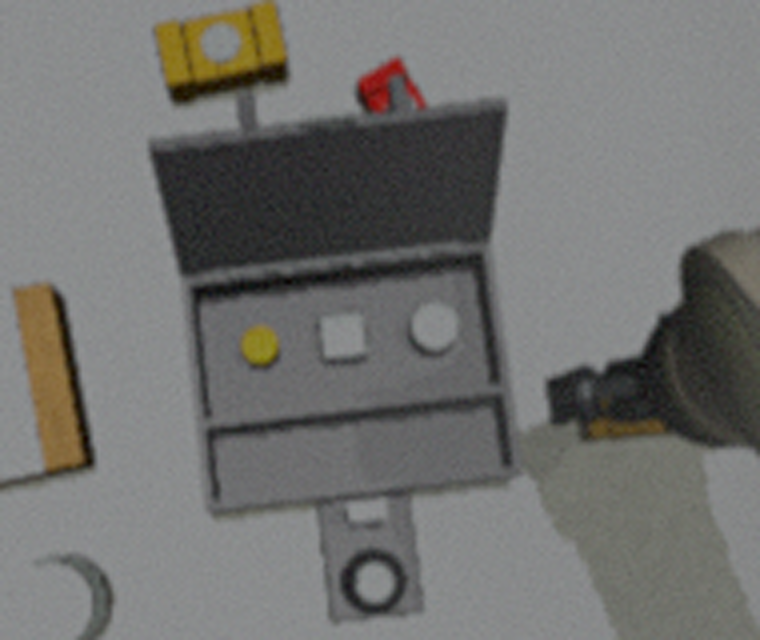

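The valve disc is at (308,204) against a predicted (308,203), so the valve is at (0.572,-0.215). Descending to grip across its length.

Request:
jog_arm(deltas=[[0.06, 0, -0.015, 0.002], [0.15, 0, -0.015, 0.002], [0.22, 0, -0.015, 0.002], [0.27, 0, -0.015, 0.002], [0.3, 0, -0.015, 0.002], [0.316, 0, -0.015, 0.002], [0.319, 0, -0.015, 0.002], [0.319, 0, -0.015, 0.002]])

```text
clock: 18.9
tool_pos: [0.5721, -0.2158, 0.0236]
eef_rot: [0.53, -0.468, -0.529, -0.468]
force: [-0.1, 0.2, -0.1]
grip_width: 0.0853
```

Request:
jog_arm(deltas=[[0, 0, 0, 0], [0, 0, 0, 0], [0, 0, 0, 0], [0, 0, 0, 0], [0, 0, 0, 0]], claw=-1)

```text
clock: 19.52
tool_pos: [0.572, -0.216, 0.024]
eef_rot: [0.53, -0.468, -0.529, -0.468]
force: [-0.6, -1.3, 7.6]
grip_width: 0.0633
```

```bash
python3 -c "
from h import *
f=robot.grab_frame('wrist');cv2.imwrite('pics/w11.png',f['pixels'][:,:,::-1])
plan([.572,-.215,.15],97)"
```

```text
clk 19.57 tcp [ 0.572 -0.216  0.024] yaw 97.02 down [ 0.001 -0.001 -1.   ] width 0.0631 F [-1.7 -0.7  7.1] j7 1.13
SHIFT [-0.315  -0.0004  0.0022] TURN 0.0002
```

View pics/w11.png

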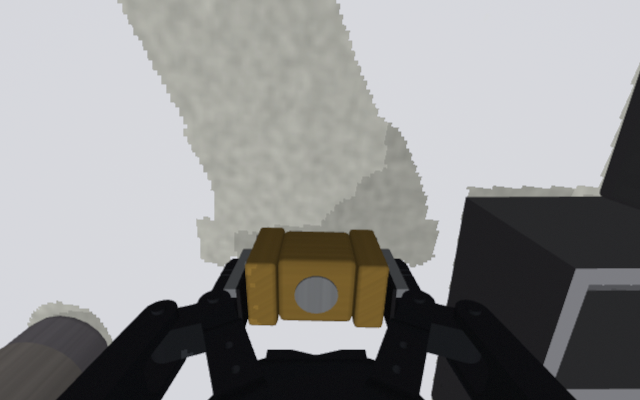

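Gripped at 63 mm. Lift and look.

Request:
jog_arm(deltas=[[-0.03, 0, 0, 0], [-0.1, 0, 0, 0], [-0.2, 0, 0, 0], [-0.3, 0, 0, 0], [-0.36, 0, 0, 0], [-0.36, 0, 0, 0]])

```text
clock: 20.32
tool_pos: [0.5723, -0.2159, 0.1689]
eef_rot: [0.531, -0.468, -0.529, -0.469]
force: [0.1, 0.1, -5.1]
grip_width: 0.0629
```

```bash
python3 -c "
from h import *
print(W(-.046,0,.0))
plan(W(-.046,0,.17),97)"
```

```text
[ 0.54434288 -0.03710599  0.        ]
clk 20.32 tcp [ 0.5723 -0.2159  0.1689] yaw 97.03 down [ 0.003 -0.001 -1.   ] width 0.0629 F [ 0.1  0.1 -5.1] j7 1.32
SHIFT [-0.0033  0.0146  0.4521] TURN 0.0002
```

Request:
jog_arm(deltas=[[0, 0, 0.07, 0], [0, 0, 0.17, 0], [0, 0.005, 0.28, 0], [0, 0.01, 0.38, 0], [0, 0.014, 0.44, 0], [0, 0.014, 0.452, 0], [0, 0.014, 0.452, 0], [0, 0.014, 0.452, 0]])

```text
clock: 21.32
tool_pos: [0.544, -0.0384, 0.1665]
eef_rot: [-0.529, 0.469, 0.529, 0.468]
force: [0.2, -0.5, -5.6]
grip_width: 0.0632
```

```bash
python3 -c "
from h import *
f=robot.grab_frame('wrist');cv2.imwrite('pics/w12.png',f['pixels'][:,:,::-1])
g=robot.grab_frame('scene');show(g,'s12',(230,80,430,230),4)
for q in((-.075,.1,.07),(-.075,-.1,.07),(-.069,.094,.07),(-.069,-.094,.07),(-.023,.094,.07),(-.023,-.094,.07),(-.13,0,.054)): print(q,proj(f,W(*q)).round(1))
plan(W(-.046,0,.17),97)"
```

```text
(-0.075, 0.1, 0.07) [[443. 174.]]
(-0.075, -0.1, 0.07) [[190.7 174.2]]
(-0.069, 0.094, 0.07) [[434.4 181.3]]
(-0.069, -0.094, 0.07) [[199.2 181.5]]
(-0.023, 0.094, 0.07) [[427.2 233.4]]
(-0.023, -0.094, 0.07) [[206.5 233.6]]
(-0.13, 0, 0.054) [[316.7 100.7]]
clk 21.43 tcp [ 0.5441 -0.0381  0.1668] yaw 96.94 down [-0. -0. -1.] width 0.0631 F [ 0.3 -0.9 -4.6] j7 0.98
SHIFT [-0.0081 -0.001   0.0025] TURN -0.0005
```

View pics/w12.png

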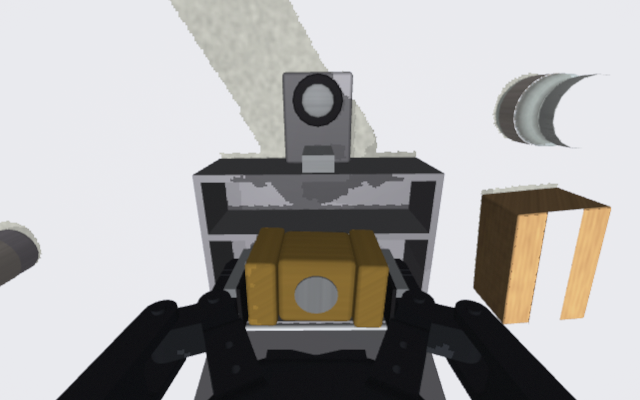

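View pics/s12.png

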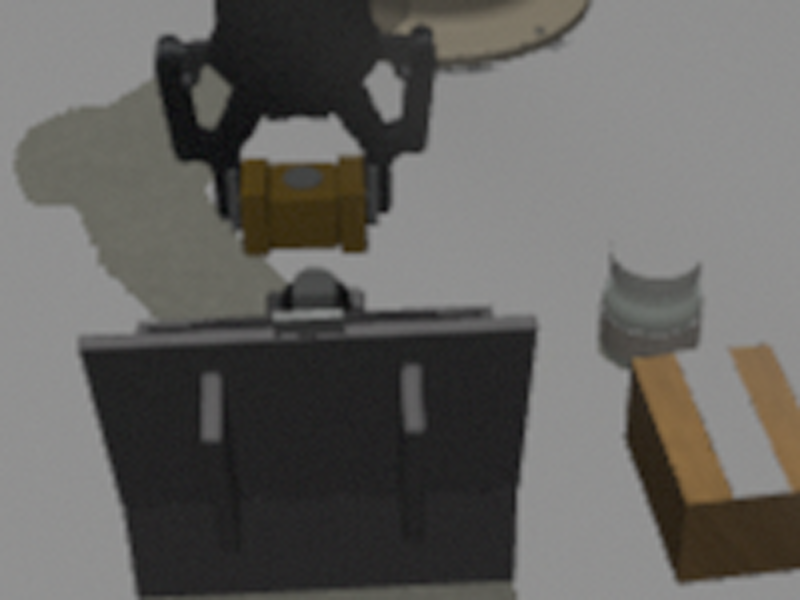

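Front rim corners are at (194,175) and (443,174), predicted (191,174) and (443,174). The dividing wall is at row ~235, predicted 233. Checking the in-hand offset from the disc at (316,295).

```bash
python3 -c "
from h import *
f=robot.grab_frame('wrist');p,M,o=tool()
h=comps(brass(f['pixels']),500)[0];print(h[0],h[1])
q=ray(f,[(316,295),(247,325),(384,326)],p[2]+.016)
for r in q: print((inv(r)-inv(p)).round(4))
plan(W(-.046,0.0005,.1),97)"
```

```text
12061.0 ((316.36865234375, 276.95977783203125), (143.16319274902344, 96.52998352050781), 1.080924153327942)
[-0.0006  0.0003  0.016 ]
[ 0.0163 -0.0322  0.016 ]
[0.0169 0.0324 0.016 ]
clk 21.48 tcp [ 0.5441 -0.0379  0.1668] yaw 96.96 down [-0. -0. -1.] width 0.0635 F [ 0.1  0.5 -5.1] j7 0.98
SHIFT [ 0.1671 -0.001   0.0033] TURN -0.0004
```

In-hand offset is under 1 mm. Descending into the trough.

Request:
jog_arm(deltas=[[0.05, -0.001, 0.003, 0], [0.1, -0.001, 0.003, 0], [0.15, -0.001, 0.003, 0], [0.18, -0.001, 0.003, 0], [0.21, -0.001, 0.003, 0], [0.24, -0.001, 0.003, 0], [0.26, -0.001, 0.003, 0], [0.26, -0.001, 0.003, 0]])

```text
clock: 22.48
tool_pos: [0.5441, -0.0357, 0.0626]
eef_rot: [-0.53, 0.468, 0.53, 0.468]
force: [0.6, -0.1, -4.2]
grip_width: 0.0631
```

```bash
python3 -c "
from h import *
f=robot.grab_frame('wrist');cv2.imwrite('pics/w13.png',f['pixels'][:,:,::-1])
plan(W(-.046,0.0005,.036),97)"
```

```text
clk 22.52 tcp [ 0.5443 -0.0357  0.063 ] yaw 97.05 down [-0. -0. -1.] width 0.0634 F [-0.3 -0.4 -4.3] j7 0.80
SHIFT [ 0.0675  0.0004 -0.0023] TURN 0.0004
```

View pics/w13.png

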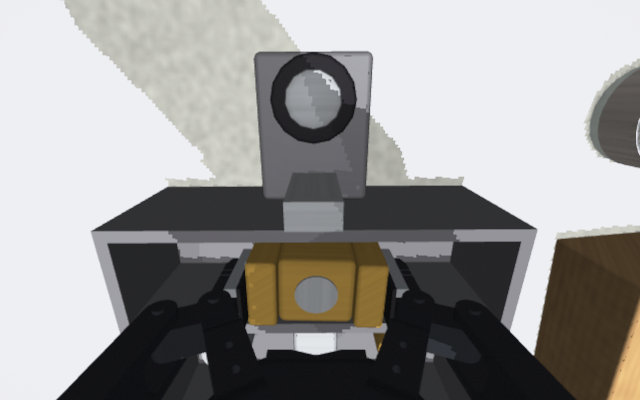

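The valve is inside the trough with no side force. The front rim is at row 238, and a gap shows between the valve and both walls. Lowering gently.

Request:
jog_arm(deltas=[[0.02, 0, 0, 0], [0.04, 0, 0, 0], [0.052, 0, 0, 0], [0.06, 0, 0, 0], [0.065, 0, 0, 0], [0.068, 0, 0, 0], [0.069, 0, 0, 0], [0.069, 0, 0, 0]])

```text
clock: 23.52
tool_pos: [0.5443, -0.0357, 0.036]
eef_rot: [0.53, -0.468, -0.53, -0.468]
force: [-2.6, 0.7, 5.6]
grip_width: 0.0632
```

Request:
jog_arm(deltas=[[0, 0, 0, 0], [0, 0, 0, 0], [0, 0, 0, 0], [0, 0, 0, 0], [0, 0, 0, 0]], claw=1)

```text
clock: 24.15
tool_pos: [0.5443, -0.0357, 0.0354]
eef_rot: [-0.53, 0.468, 0.53, 0.468]
force: [-0.2, 0.6, -0.0]
grip_width: 0.0853
```

Request:
jog_arm(deltas=[[-0.02, 0, 0, 0], [-0.06, 0, 0, 0], [-0.13, 0, 0, 0], [-0.25, 0, 0, 0], [-0.38, 0, 0, 0], [-0.4, 0.1, 0, 0], [-0.4, 0.2, 0, 0], [-0.4, 0.2, 0, 0]])

```text
clock: 25.15
tool_pos: [0.462, -0.0464, 0.1966]
eef_rot: [0.53, -0.469, -0.529, -0.467]
force: [0.7, 0.2, -0.1]
grip_width: 0.0852
```

```bash
python3 -c "
from h import *
f=robot.grab_frame('wrist');cv2.imwrite('pics/w14.png',f['pixels'][:,:,::-1])
g=robot.grab_frame('top');show(g,'t14',(225,130,485,300),3)
for h in comps(brass(f['pixels']),100): print(h[0],h[1])
print(proj(f,W(-.046,0,.052)),proj(g,W(-.046,0,.052)))
plan(W(-.046,0.0005,.036),97)"
```

```text
1236.5 ((316.5, 266.5), (23.0, 59.0), 90.0)
317.5 ((361.5, 309.0), (20.0, 19.0), 90.0)
[[314.92194978 263.886323  ]] [[339.08206773 241.49061545]]
clk 25.25 tcp [ 0.4653 -0.0457  0.1965] yaw 97.03 down [ 0.002 -0.001 -1.   ] width 0.0855 F [0.5 0.6 0.5] j7 1.01
SHIFT [ 0.4015 -0.1981 -0.0014] TURN 0.0002
```

View pics/w14.png

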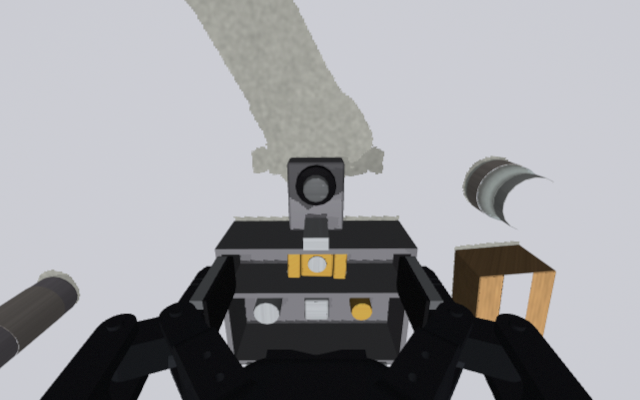

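View pics/t14.png

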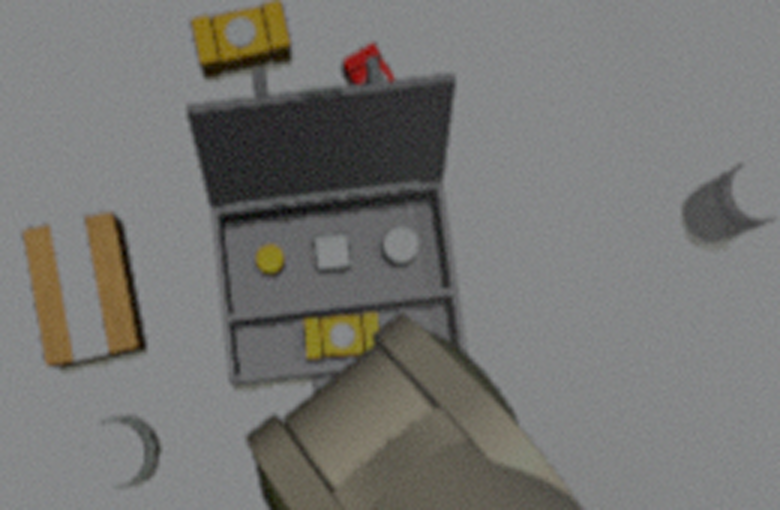

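The valve disc is at (339.3,241.3) in the top view, against (339.1,241.5) for the slot centre. The lid is open, the bystanders have not moved and the arm is clear. I'll settle and hand in.

Request:
jog_arm(deltas=[[0, 0, 0, 0], [0, 0, 0, 0], [0, 0, 0, 0]])

```text
clock: 25.62
tool_pos: [0.4652, -0.0453, 0.1953]
eef_rot: [-0.53, 0.468, 0.53, 0.468]
force: [-0.1, -0.4, -0.1]
grip_width: 0.0855
```

```bash
python3 -c "
from h import *
plan([.46,-.05,.19]);print(robot.close_job())"
```

```text
clk 25.62 tcp [ 0.4652 -0.0453  0.1953] yaw 97.06 down [-0.  0. -1.] width 0.0855 F [-0.1 -0.4 -0.1] j7 1.01
SHIFT [ 0.0132  0.0144 -0.0101] TURN 0.0000
the job is handed in; nothing more can be done
None
```

The job is done and handed in at 25.6 s of the 59 s allowed; no verdict was reported. I lifted the smaller brass valve body off the lid and set it on the counter to the right of the case. I then pressed the button fully in and pushed the lid back until it rested open. Finally I regripped the valve body by its ends, lowered it on to the floor of the front compartment and let go.

- **Valve position:** the last top view put its disc at (339.3, 241.3), against a predicted (339.1, 241.5) for the compartment's centre. It lay lengthwise, and the tool height at set-down matched the floor.
- **Lid:** the free edge matched the 1.9 rad prediction after the push. The lid still stood open in the last picture.
- **Bystanders and arm:** the carton, can and jar showed no visible shift in the top view. The arm was clear, with the tool force back to about zero.

No check failed. The largest mismatch was in the wrist view, where the compartment's front rim and the valve lay 2 to 3 pixels from prediction.

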